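Reset the press's stroke counter with the pin from the slanted rack

TASK

Zero the stroke counter: draw the plain steel reset pin out of the slanted wooden rack and with its lower end press the button hidden down the counter's round well fully down, gently (it lies at an unknown depth, so feel for it), and hold it there for about half a second. Then put the pin back in its empty bore in the rack, fully home and the same way up as before, and leave the two capped needle tubes and the thread spool where they are.

Things in the scene. Friction and masses are not known exactly. Their poses are not given: they have to be found in the camera images.
- reset_pin: plain steel pin, round, 14 mm diameter, 150 mm long, with round ends, about 0.1 kg, a few dark rings on its upper half; it stands in one of the three rack bores, 60 mm deep, with 90 mm showing. Origin: centre of its lower end; z runs along it to the upper end
- needle_tube_a: aluminium tube, 14 mm diameter, with a black screw cap 22 mm diameter and 25 mm high at its top, 115 mm long in all; it stands in another bore with 55 mm showing. Origin: centre of its lower end; z along it upward. To be left alone
- needle_tube_b: a second needle tube, like needle_tube_a. To be left alone
- rack_block: bored wooden block of the fixed rack, 60 x 210 x 70 mm, leaning 30 degrees: its bores open upward and to the robot's right, their row runs roughly away from the robot. Origin: centre of its underside; z along the bores, outward (top face at 70 mm); y along the row. Three bores, 17 mm wide, 60 mm deep, 3 mm chamfer, at y = -75, 0, +75 mm; what stands in which bore varies
- bore0 (a point): centre of the floor of the bore at y = -75 mm in the block; its mouth is 60 mm from here along the block's z
- bore1 (a point): centre of the floor of the bore at y = 0 in the block; its mouth is 60 mm from here along the block's z
- bore2 (a point): centre of the floor of the bore at y = +75 mm in the block; its mouth is 60 mm from here along the block's z
- counter: grey stroke counter box, 90 x 120 mm, 64 mm high, fixed on the table, with a dark window and a round well in its top. Origin: centre of its underside; z up
- well (a point): centre of the mouth of the counter's vertical well, in its top face; 20 mm diameter. The button's face lies at an unknown depth, 8 to 26 mm below this mouth
- reset_button (a joint): travel of the sprung button in the well: 0 released, 0.008 m fully down (about 4 N)
- spool: spool of ochre thread, 43 mm diameter, 52 mm high, standing near the work. Origin: centre of its underside. To be left alone

How it is judged:
By the outcome, as a careful person would: the job done as asked, in the order asked, and still so for the second after the job is handed in, with the robot touching nothing.
It also fails if it takes over 50 s, if anything falls off the work surface, if the arm or the gripper's body presses on something with over 40 N, if the wrist force passes 120 N, or if a joint passes its speed limit or range.

ROBOT

A 6-joint arm with a two-finger parallel gripper is mounted at the origin on a cart in front of the work surface, level with it; the furniture and walls round the work are solid. World frame = base frame: x ahead of the robot, y to its left, z up, the work surface at z = 0. Lengths are in m, angles in rad, forces in N, time in s.
With the tool pointing down it reaches from about 0.425 to 0.925 m from the base axis. Payload 12.5 kg.
Tool frame: the origin (TCP) lies at the very end of the fingers, on their centre line; the grasp point (between the pads) lies 19 mm behind it (bot.pinch_z is the distance from the TCP to the grasp point, in m); z points along the fingers, y is the line along which they close (so a half turn about z gives the same grasp; the last joint's range is limited). The gripper opens to 85 mm and grips with 20 to 120 N. Pads are 22 mm wide; open, the fingers measure 114 mm over their backs; the gripper's body (76 mm by 85 mm) begins 54 mm behind the grasp point. The pads swing forward as they close: fully open they stand 13 mm farther back than shut.
Start: joints at [-1.432, 0.491, 1.559, -0, 1.092, -0.106], TCP at [0.151, -0.606, 0.231] pointing down, gripper open.
Joint ranges: [-3.1, 3.1], [-0.84, 2.19], [0.05, 2.79], [-1.13, 4.28], [0.06, 2.93], [-2.69, 2.69]. Speed limits (rad/s): [2.22, 2.22, 2.79, 3.14, 3.14, 3.14].

INTERFACE

Orientations are given as a rotation vector (axis times angle).
In Python, from workcell import get_obs, viewer, finish_job, bot gives the robot as it stands. The module is installed in compiled form; this text tells all that it offers.
- The arm moves only by the shell command python3 -m jog 'ROWS' [FORCE]. ROWS is a JSON object of lists of equal length, an entry for each row: "hand": the opening, from -1 (shut) to 1 (fully open); "delta_pos": the shift along the tool's x, y, z in units of 0.25 m (1.0 is 0.25 m), a list of three; "angular": the turn, a rotation vector about the tool's x, y, z in units of 45 degrees (1.0 is 45 degrees), a list of three. A call has 1 to 8 rows; each row shifts and turns the commanded pose from where the row before left it, along the tool's axes as they then stand; what a row does not reach is not made up. A row lasts 1/10 s, in which the tool goes at most 50 mm and 8.59 degrees, less where a joint would pass 70% of its speed; a pose out of reach is approached as far as the arm can. A call with a number of a shift or a turn outside -1 to 1 is refused whole. A call with a gripper value outside its range is refused whole. The fingers move at their own pace and stop on an object; FORCE is the grip in N (left out, the last holds). Time passes only in rows, so rows that do not move let the fingers close. It gives the time, the measured TCP pose, the force, the opening and the grip force at its end, in the units of the state.
- get_obs(): the state, without advancing time (a new reading comes with each control period).
- viewer.get_image(name): name is "side" or "top"; returns a dict with "img" (400x640x3 uint8, blue, green, red), "K" (3x3 intrinsics, pixels), "xyz" and "attitude" of the camera in the world. Camera axes: x right, y down, z forward; pixel columns grow to the right and rows downward; lengths in m; the calibration is good to about 2 mm. A picture is of the moment at which its call begins. There is no depth.
- finish_job(): hands the job in; it is judged then, once.
The state is a dict: "t": time; "qpos": joint angles; "joint_vel": joint speeds; "effort": joint torques, N m; "ee_pos": TCP position; "tool_rot": TCP orientation; "contact_force": force on the tool from outside, world axes, zero at the start; "ft_torque": the same for the moment, N m; "gripper_width": finger opening in m; "finger_force": force on a finger pad.
Only numpy, scipy, OpenCV 4.12 (cv2) and the standard library are available. Lean on these libraries where they do the work, as an engineer would, in place of code of your own. Each camera call takes 0.05 s, during which the arm holds its last target. There are 200 camera calls.

## Working session

There is one attempt and no reset: what is moved stays moved. The work goes in short steps, Python scripts to look and compute and a shell command to move; the robot and the scene stay as the last step left them, time stands still between calls to the robot, and variables do not carry over. Pictures are saved under pics/ and viewed, at most 10 in all, crops included, and the job is handed in when it is done.

```bash
mkdir -p pics
python3 - <<'E'
from workcell import get_obs, viewer, bot
import cv2,numpy as np
for n in("side","top"):
    d=viewer.get_image(n); cv2.imwrite(f"pics/{n}0.png",d["img"]); print(n,d["K"],d["xyz"],d["attitude"])
o=get_obs()
for k in o: print(k,np.round(o[k],4))
print(bot.pinch_z,[a for a in dir(bot) if a[0]!='_'])
E
```

```text
side [[368.81794662   0.         319.61520601]
 [  0.         368.81794662 201.88757294]
 [  0.           0.           1.        ]] [0.53555715 0.82545895 0.4170385 ] [-0.05668154 -2.60844035  1.74731734]
top [[471.74366123   0.         317.77424074]
 [  0.         471.74366123 199.44219965]
 [  0.           0.           1.        ]] [ 0.40954203 -0.0035981   1.10856898] [-2.1446302   2.20276893 -0.13722422]
t 0.1
qpos [-1.4316  0.4915  1.5594 -0.      1.0917 -0.1056]
joint_vel [ 0.0014 -0.0025 -0.0031  0.0003  0.     -0.0003]
effort [ 2.90000e-03 -6.19447e+01 -2.62028e+01 -1.00000e-04  2.90000e-03
  0.00000e+00]
ee_pos [ 0.1515 -0.6062  0.2308]
tool_rot [-3.1172 -0.3834  0.    ]
contact_force [0.192  0.398  1.0949]
ft_torque [-0.0061 -0.0194 -0.017 ]
finger_force 0.0
gripper_width 0.0857
0.0187 ['Unreachable', 'pinch_z']
```

View pics/side0.png

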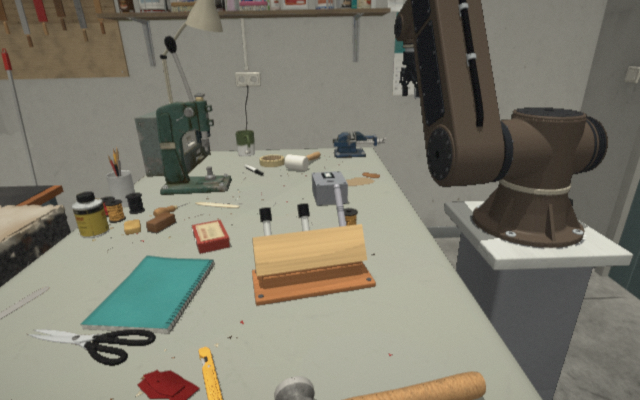

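View pics/top0.png

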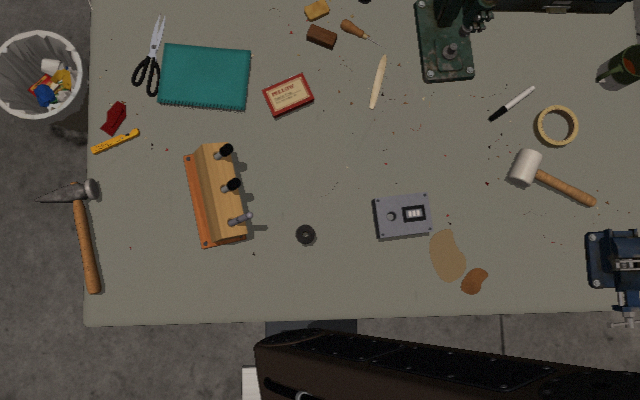

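Top: pin near (240,218), the bore nearest the robot; well near (391,216), spool (306,234). Side: pin near (340,207). I'll zoom in on both.

Run:
```python
import cv2,numpy as np
t=cv2.imread("pics/top0.png");s=cv2.imread("pics/side0.png")
a=cv2.resize(t[135:255,180:260],None,fx=5,fy=5,interpolation=cv2.INTER_CUBIC)
b=cv2.resize(t[185:245,365:440],None,fx=5,fy=5,interpolation=cv2.INTER_CUBIC)
c=np.zeros((600,800,3),np.uint8);c[:600,:400]=a;c[:300,400:775]=b;cv2.imwrite("pics/tz.png",c)
cv2.imwrite("pics/sz.png",cv2.resize(s[165:305,245:385],None,fx=4.2,fy=4.2,interpolation=cv2.INTER_CUBIC))
```

```text
(no output)
```

View pics/tz.png

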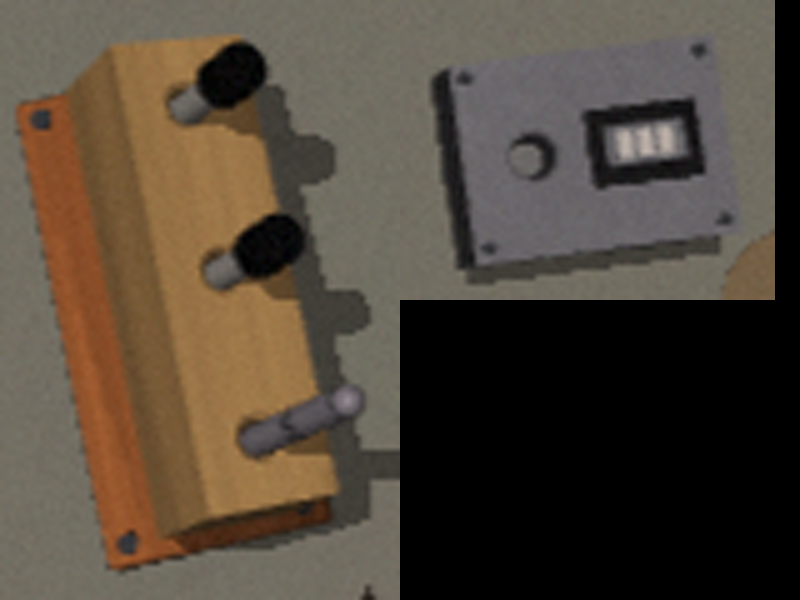

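View pics/sz.png

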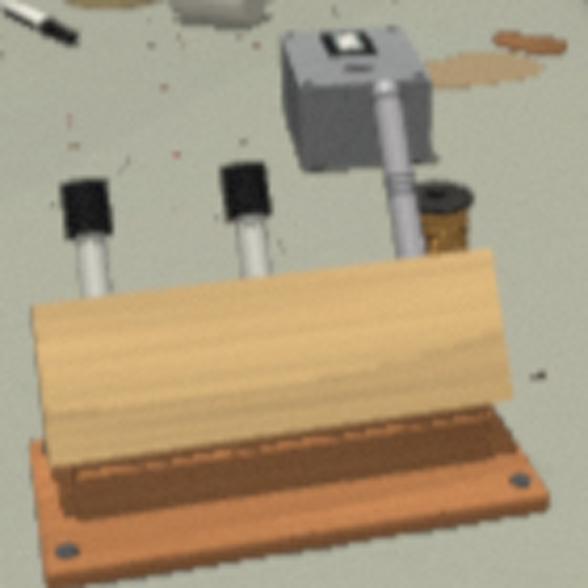

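Crops show: pin top at (249.8,215) in top and (336.4,186) in side; top-left block edge and well (391,216) clearly visible. Now compute the points.

```bash
cat > h.py <<'E'
import numpy as np
from scipy.spatial.transform import Rotation as R
C={"side":(368.81794662,319.61520601,201.88757294,[0.53555715,0.82545895,0.4170385],[-0.05668154,-2.60844035,1.74731734]),
"top":(471.74366123,317.77424074,199.44219965,[0.40954203,-0.0035981,1.10856898],[-2.1446302,2.20276893,-0.13722422])}
def ray(n,p):
    f,cx,cy,o,a=C[n]; d=R.from_rotvec(a).apply([(p[0]-cx)/f,(p[1]-cy)/f,1]); return np.array(o),d/np.linalg.norm(d)
def plane(n,p,z):
    o,d=ray(n,p); return o+d*(z-o[2])/d[2]
def tri(pt,ps):
    (a,u),(b,v)=ray("top",pt),ray("side",ps)
    s=np.linalg.lstsq(np.c_[u,-v],b-a,rcond=None)[0]; p,q=a+s[0]*u,b+s[1]*v
    return (p+q)/2,np.linalg.norm(p-q)
def proj(n,X):
    f,cx,cy,o,a=C[n]; c=R.from_rotvec(a).inv().apply(np.array(X)-o); return c[:2]/c[2]*f+[cx,cy]
T=lambda x,y:((x+.5)/5-.5+180,(y+.5)/5-.5+135)
W=lambda x,y:((x-400+.5)/5-.5+365,(y+.5)/5-.5+185)
S=lambda x,y:((x+.5)/4.2-.5+245,(y+.5)/4.2-.5+165)
E
python3 - <<'E'
from h import *
np.set_printoptions(precision=4,suppress=True)
import cv2
pt=tri(T(349,400),S(384,88));print("pintop",pt)
n1=np.cross(ray("top",T(253,440))[1],ray("top",T(349,400))[1]);n2=np.cross(ray("side",S(411,255))[1],ray("side",S(386,95))[1])
d=np.cross(n1,n2);d/=np.linalg.norm(d);d*=np.sign(d[2]);print("axis",d,np.degrees(np.arccos(d[2])))
fl=tri(T(112,45),S(32,305));nl=tri(T(205,517),S(490,250));fb=tri(T(70,88),S(55,467));nb=tri(T(170,530),S(512,398))
for q in(fl,nl,fb,nb):print(q)
r=fl[0]-nl[0];L=np.linalg.norm(r);r/=L;print("row",r,L,np.degrees(np.arctan2(r[1],r[0])))
rh=np.array([r[0],r[1],0]);rh/=np.linalg.norm(rh)
z=np.array([rh[1]*.5,-rh[0]*.5,np.cos(np.pi/6)]);x=np.cross(rh,z);print("zblk",z,"x",x)
mid=(fl[0]+nl[0])/2
for s in(1,-1):
    o=mid+s*0.03*x-0.07*z; print("org?",o)
    for y in(-.075,0,.075): 
        t=o+rh*y+.16*z; print(y,"bore mouth",o+rh*y+.07*z,"pin top",t,proj("top",t),proj("side",t))
print("well",plane("top",W(532,156),.064),tri(W(532,156),S(357,68)))
print("corners",[plane("top",W(*p),.064)[:2] for p in((450,70),(712,38),(738,232),(474,265))])
print("spool",plane("top",(305.7,234),.052),"pintop px",T(349,400),S(384,88))
E
```

```text
pintop (array([0.4852, 0.1165, 0.1601]), np.float64(0.0005774333376544032))
axis [ 0.109  -0.5532  0.8259] 34.31804615129082
(array([0.6463, 0.224 , 0.1036]), np.float64(0.0006895468466847931))
(array([0.4415, 0.185 , 0.1043]), np.float64(0.0008553075393952234))
(array([0.6392, 0.2569, 0.0425]), np.float64(0.004450445898339553))
(array([0.4359, 0.2127, 0.0422]), np.float64(0.00534479189906723))
row [ 0.9823  0.1872 -0.0033] 0.2084589056619579 10.788382547459676
zblk [ 0.0936 -0.4912  0.866 ] x [ 0.1621 -0.8507 -0.5   ]
org? [0.5422 0.2134 0.0283]
-0.075 bore mouth [0.4751 0.165  0.0889] pin top [0.4835 0.1208 0.1669] [246.8427 215.387 ] [336.8825 183.1178]
0 bore mouth [0.5488 0.179  0.0889] pin top [0.5572 0.1348 0.1669] [239.4336 179.0552] [300.4094 186.5099]
0.075 bore mouth [0.6224 0.1931 0.0889] pin top [0.6309 0.1489 0.1669] [232.1435 143.3071] [262.4597 190.0394]
org? [0.5325 0.2644 0.0583]
-0.075 bore mouth [0.4654 0.216  0.1189] pin top [0.4738 0.1718 0.1969] [218.2983 219.9499] [344.084 176.917]
0 bore mouth [0.539  0.2301 0.1189] pin top [0.5475 0.1859 0.1969] [210.8712 182.3189] [304.6099 180.469 ]
0.075 bore mouth [0.6127 0.2441 0.1189] pin top [0.6211 0.1999 0.1969] [203.5676 145.3133] [263.3962 184.1776]
well [ 0.4822 -0.1855  0.064 ] (array([ 0.482 , -0.1852,  0.066 ]), np.float64(8.530722308804955e-05))
corners [array([ 0.5216, -0.1505]), array([ 0.533 , -0.2687]), array([ 0.446 , -0.2757]), array([ 0.4346, -0.1576])]
spool [0.4474 0.0052 0.052 ] pintop px (249.4, 214.6) (336.04761904761904, 185.57142857142856)
```

```bash
cat >> h.py <<'E'
def axis(th,row=np.radians(10.8)):
    s=np.sin(np.radians(th)); return np.array([s*np.sin(row),-s*np.cos(row),np.cos(np.radians(th))])
def rot(th,row=np.radians(10.8)): # tool x along row, z = -pin axis
    z=-axis(th,row); x=np.array([np.cos(row),np.sin(row),0]); return R.from_matrix(np.c_[x,np.cross(z,x),z])
def plan(wps,pose=None):
    """wps: list of (pos or None, Rot or None); prints rotation total (in units) then shift (units), tool axes"""
    from workcell import get_obs
    o=get_obs(); p=np.array(o["ee_pos"]); q=R.from_rotvec(o["tool_rot"])
    if pose: p,q=pose
    for tp,tq in wps:
        if tq is not None:
            a=(q.inv()*tq).as_rotvec()/np.radians(45); q=tq
            print("turn",np.round(a,4),"min rows %.1f"%(np.linalg.norm(a)*45/8.59))
        if tp is not None:
            d=q.inv().apply(np.array(tp)-p)/.25; p=np.array(tp)
            print("shift",np.round(d,4),"min rows %.1f"%(np.linalg.norm(d)*5))
E
python3 - <<'E'
from h import *
a=axis(32.5); g=np.array([.4848,.116,.162])-(.042+.0187)*a; print(g,a)
plan([([.45,-.25,.26],None),(None,rot(32.5)),(g+.12*a,None),(g,None)])
E
```

```text
[0.47868873 0.1480364  0.11080614] [ 0.10067991 -0.52778256  0.84339145]
shift [ 1.5038 -1.093  -0.1156] min rows 9.3
turn [0.7208 0.0202 0.0697] min rows 3.8
shift [ 0.4111 -0.9802  0.8521] min rows 6.8
shift [0.   0.   0.48] min rows 2.4
```

```bash
python3 -m jog '{"hand":[1,1,1,1,1,1,1,1],"delta_pos":[[0.15,-0.109,-0.0116],[0.15,-0.109,-0.0116],[0.15,-0.109,-0.0116],[0.15,-0.109,-0.0116],[0.15,-0.109,-0.0116],[0.15,-0.109,-0.0116],[0.15,-0.109,-0.0116],[0.15,-0.109,-0.0116]],"angular":[[0,0,0],[0,0,0],[0,0,0],[0,0,0],[0,0,0],[0,0,0],[0,0,0],[0,0,0]]}' 40
python3 -m jog '{"hand":[1,1,1,1,1,1,1],"delta_pos":[[0.15,-0.109,-0.0116],[0.15,-0.109,-0.0116],[0,0,0],[0,0,0],[0,0,0],[0,0,0],[0,0,0]],"angular":[[0,0,0],[0,0,0],[0.144,0.004,0.014],[0.144,0.004,0.014],[0.144,0.004,0.014],[0.144,0.004,0.014],[0.144,0.004,0.014]]}' 40
python3 - <<'E'
from h import *
from workcell import get_obs
a=axis(32.5); g=np.array([.4848,.116,.162])-(.042+.0187)*a
plan([(None,rot(32.5)),(g+.12*a,None),(g,None)]); print(np.round(get_obs()["qpos"],3))
E
```

```text
t: 0.9
ee_pos: [0.3906, -0.3205, 0.2545]
tool_rot: [-3.118, -0.383, 0.0]
contact_force: [0.3, -0.8, -0.3]
gripper_width: 0.0854
finger_force: 0.0
t: 1.6
ee_pos: [0.4494, -0.2512, 0.2604]
tool_rot: [-2.562, -0.242, 0.071]
contact_force: [0.0, 1.1, -0.2]
gripper_width: 0.0854
finger_force: 0.0
turn [-0.0036 -0.0004 -0.0002] min rows 0.0
shift [ 0.4143 -0.9828  0.8558] min rows 6.8
shift [0.   0.   0.48] min rows 2.4
[-0.791  0.484  1.604  0.306  1.543  0.506]
```

```bash
python3 -m jog '{"hand":[1,1,1,1,1,1,1,1],"delta_pos":[[0.0518,-0.1229,0.107],[0.0518,-0.1229,0.107],[0.0518,-0.1229,0.107],[0.0518,-0.1229,0.107],[0.0518,-0.1229,0.107],[0.0518,-0.1229,0.107],[0.0518,-0.1229,0.107],[0.0518,-0.1229,0.107]],"angular":[[0,0,0],[0,0,0],[0,0,0],[0,0,0],[0,0,0],[0,0,0],[0,0,0],[0,0,0]]}' 40
python3 - <<'E'
from h import *
from workcell import get_obs,viewer
import cv2
a=axis(32.5); g=np.array([.4848,.116,.162])-(.042+.0187)*a
plan([(None,rot(32.5)),(g+.12*a,None),(g,None)]); print(np.round(get_obs()["qpos"],3))
t=viewer.get_image("top")["img"];s=viewer.get_image("side")["img"]
c=np.zeros((480,800,3),np.uint8)
c[:,:400]=cv2.resize(t[130:250,190:290],(400,480));c[:,400:]=cv2.resize(s[130:250,290:390],(400,480));cv2.imwrite("pics/p1.png",c)
E
```

```text
t: 2.4
ee_pos: [0.4906, 0.0865, 0.211]
tool_rot: [-2.566, -0.242, 0.071]
contact_force: [0.8, 0.6, -0.1]
gripper_width: 0.0854
finger_force: 0.0
turn [ 0.0021  0.0003 -0.0008] min rows 0.0
shift [-0.0007  0.0037 -0.0072] min rows 0.0
shift [0.   0.   0.48] min rows 2.4
[-0.22   0.417  1.886  0.568  1.153  0.844]
```

View pics/p1.png

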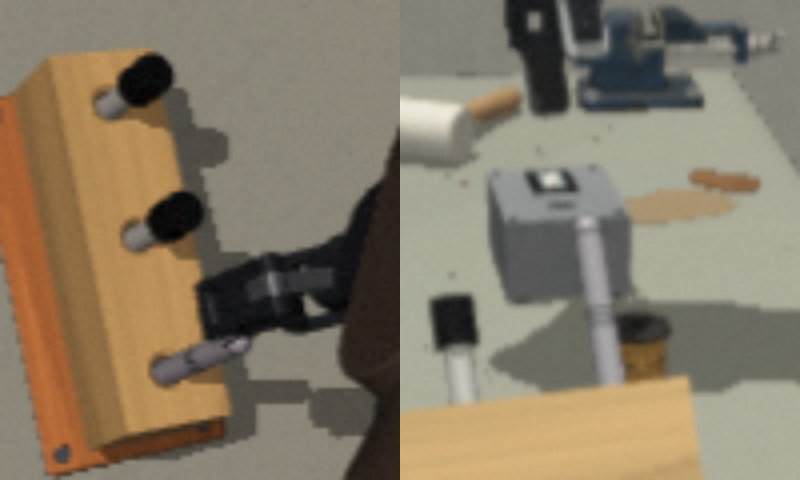

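Run:
```python
from h import *
from workcell import get_obs
o=get_obs();p=np.array(o["ee_pos"]);q=R.from_rotvec(o["tool_rot"])
print(p,q.as_matrix().round(3))
for d in((0,.043,-.013),(0,-.043,-.013),(.011,-.043,-.013),(-.011,-.043,-.013),(0,-.057,-.013)):
    X=p+q.apply(d);a=proj("top",X);b=proj("side",X);print(X.round(3),"top crop",(a-[190,130])*4,"side",(b-[290,130])*4+[400,0])
X=[.4848,.116,.162];print((proj("top",X)-[190,130])*4,(proj("side",X)-[290,130])*4+[400,0])
```

```text
[0.48985054 0.08855801 0.2106977 ] [[ 0.982  0.161 -0.104]
 [ 0.191 -0.828  0.527]
 [-0.002 -0.537 -0.844]]
[0.498 0.046 0.199] top crop [372.97986518 302.50128834] side [550.61076816 112.69668559]
[0.484 0.117 0.245] top crop [212.23028697 326.90611246] side [585.23715597  59.79981707]
[0.495 0.119 0.245] top crop [207.38900068 303.57157079] side [563.43795502  61.43616497]
[0.474 0.115 0.245] top crop [217.08441472 350.30254877] side [606.90568348  58.17327812]
[0.482 0.129 0.252] top crop [184.33015343 331.14188004] side [591.64387315  50.01262013]
[238.17122046 339.47019535] [584.34031967 218.39872739]
```

Side view: finger tip matches the projection; top view looks a few pixels off in x. The straddle has ample clearance, so I descend and check there.

```bash
python3 -m jog '{"hand":[1,1,1,1,1],"delta_pos":[[0,0.003,0.118],[0,0,0.118],[0,0,0.118],[0,0,0.118],[0,0,0]],"angular":[[0,0,0],[0,0,0],[0,0,0],[0,0,0],[0,0,0]]}' 40
python3 - <<'E'
from h import *
from workcell import get_obs,viewer
import cv2
t=viewer.get_image("top")["img"];s=viewer.get_image("side")["img"]
a=axis(32.5); g=np.array([.4848,.116,.162])-(.042+.0187)*a
plan([(None,rot(32.5)),(g,None)])
o=get_obs();p=np.array(o["ee_pos"]);q=R.from_rotvec(o["tool_rot"])
c=np.zeros((480,800,3),np.uint8)
c[:,:400]=cv2.resize(t[160:240,210:280],(400,480),interpolation=2);c[:,400:]=cv2.resize(s[150:246,295:375],(400,480),interpolation=2);cv2.imwrite("pics/p2.png",c)
for d in((0,.043,-.013),(0,-.043,-.013),(0,0,-.0187)):
    X=p+q.apply(d);A=proj("top",X);b=proj("side",X);print(A,b,(A-[210,160])*[400/70,6],(b-[295,150])*5+[400,0])
E
```

```text
t: 3.0
ee_pos: [0.4774, 0.1469, 0.1092]
tool_rot: [-2.565, -0.242, 0.077]
contact_force: [-0.7, -0.3, 0.0]
gripper_width: 0.0854
finger_force: 0.0
turn [ 0.0018  0.0011 -0.0004] min rows 0.0
shift [-0.0001 -0.0062  0.0072] min rows 0.0
[259.21041207 215.79091666] [334.56822694 210.18892735] [281.2023547  334.74549994] [597.8411347  300.94463673]
[221.79678791 221.68815837] [344.10708438 202.85703612] [ 67.41021662 370.12895021] [645.53542188 264.2851806 ]
[242.07313009 218.19391313] [338.67393274 203.97669446] [183.27502909 349.16347875] [618.36966368 269.88347228]
```

View pics/p2.png

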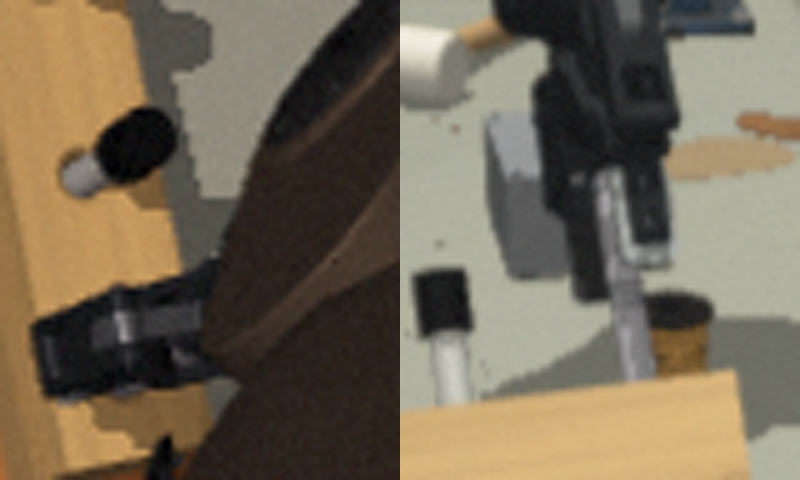

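Fingers straddle the pin (side: pin at crop (620,270), matches the projected grasp point). Closing.

```bash
python3 -m jog '{"hand":[-1,-1,-1,-1,-1,-1,-1,-1],"delta_pos":[[0,0,0],[0,0,0],[0,0,0],[0,0,0],[0,0,0],[0,0,0],[0,0,0],[0,0,0]],"angular":[[0,0,0],[0,0,0],[0,0,0],[0,0,0],[0,0,0],[0,0,0],[0,0,0],[0,0,0]]}' 50
python3 - <<'E'
from h import *
a=axis(30); p=[.4774,.1469,.1092]
plan([(p+.13*a,None)])
E
```

```text
t: 3.9
ee_pos: [0.4791, 0.1462, 0.1115]
tool_rot: [-2.566, -0.242, 0.07]
contact_force: [0.2, -1.9, 5.8]
gripper_width: 0.0126
finger_force: 48.8
shift [-0.0061 -0.0202 -0.5096] min rows 2.6
```

```bash
python3 -m jog '{"hand":[-1,-1,-1,-1,-1,-1,-1,-1],"delta_pos":[[0,-0.001,-0.02],[0,-0.002,-0.04],[0,-0.002,-0.04],[0,-0.002,-0.04],[0,-0.002,-0.04],[0,-0.002,-0.04],[0,-0.002,-0.04],[0,-0.002,-0.04]],"angular":[[0,0,0],[0,0,0],[0,0,0],[0,0,0],[0,0,0],[0,0,0],[0,0,0],[0,0,0]]}' 50
python3 -m jog '{"hand":[-1,-1,-1,-1],"delta_pos":[[0,-0.003,-0.08],[0,-0.003,-0.08],[0,-0.003,-0.08],[0,0,0]],"angular":[[0,0,0],[0,0,0],[0,0,0],[0,0,0]]}' 50
python3 - <<'E'
from h import *
from workcell import get_obs,viewer
import cv2
t=viewer.get_image("top")["img"];s=viewer.get_image("side")["img"]
o=get_obs();p=np.array(o["ee_pos"]);q=R.from_rotvec(o["tool_rot"]);print(p,o["contact_force"],o["gripper_width"])
c=np.zeros((480,800,3),np.uint8)
c[:,:400]=cv2.resize(t[150:270,190:290],(400,480),interpolation=2);c[:,400:]=cv2.resize(s[130:250,280:380],(400,480),interpolation=2);cv2.imwrite("pics/p3.png",c)
for d in((0,0,-.0187-.042),(0,0,-.0187+.108),(0,0,0)):
    X=p+q.apply(d);A=proj("top",X);b=proj("side",X);print(X,(A-[190,150])*4,(b-[280,130])*4+[400,0])
E
```

```text
t: 4.7
ee_pos: [0.486, 0.1094, 0.1774]
tool_rot: [-2.566, -0.242, 0.071]
contact_force: [0.3, -0.1, -1.2]
gripper_width: 0.0125
finger_force: 48.6
t: 5.1
ee_pos: [0.4925, 0.0792, 0.2303]
tool_rot: [-2.568, -0.242, 0.066]
contact_force: [0.5, 0.4, -1.8]
gripper_width: 0.0128
finger_force: 48.6
[0.49140158 0.08018117 0.22832515] [-0.10305821  0.34564867 -0.96703483] 0.012593704268187305
[0.4974821  0.04823214 0.27957724] [357.77393535 206.51307306] [590.37504158 -36.37570307]
[0.4824561  0.12718363 0.15292463] [218.37280979 266.03116086] [630.58586353 242.58915306]
[0.49140158 0.08018117 0.22832515] [296.6896256  232.59335969] [606.33613945  74.35531795]
```

View pics/p3.png

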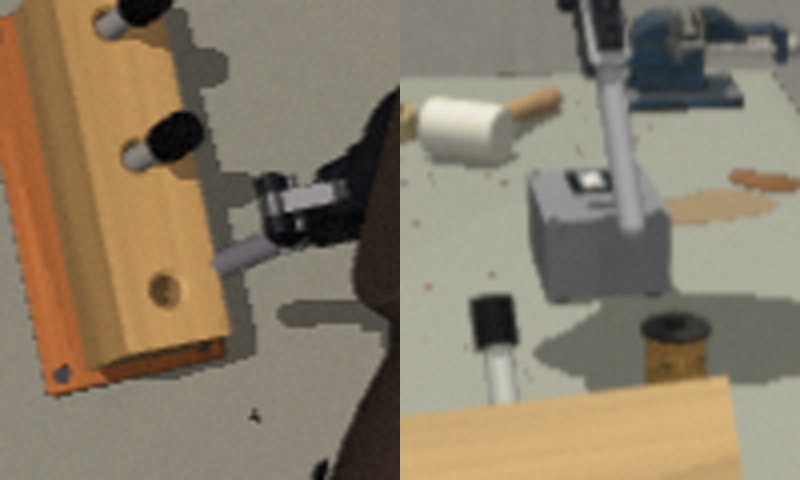

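Pin is out and in line with the tool; lower end at top crop (217,266), as projected. Empty bore mouth at (166,290).

Run:
```python
from h import *
print(plane("top",(190+166.5/4-.5,150+290.5/4-.5),.0889))
plan([(None,rot(0)),([.482,-.185,.195],None)])
```

```text
[0.4759673  0.16504667 0.0889    ]
turn [-7.199e-01 -1.000e-04 -8.000e-04] min rows 3.8
shift [-0.2357  1.0349  0.1333] min rows 5.3
```

```bash
python3 -m jog '{"hand":[-1,-1,-1,-1,-1,-1],"delta_pos":[[0,0,0],[0,0,0],[0,0,0],[0,0,0],[0,0,0],[0,0,0]],"angular":[[-0.12,0,0],[-0.12,0,0],[-0.12,0,0],[-0.12,0,0],[-0.12,0,0],[-0.12,0,0]]}' 50
python3 -m jog '{"hand":[-1,-1,-1,-1,-1,-1,-1,-1],"delta_pos":[[-0.0337,0.1478,0.019],[-0.0337,0.1478,0.019],[-0.0337,0.1478,0.019],[-0.0337,0.1478,0.019],[-0.0337,0.1478,0.019],[-0.0337,0.1478,0.019],[-0.0337,0.1478,0.019],[0,0,0]],"angular":[[0,0,0],[0,0,0],[0,0,0],[0,0,0],[0,0,0],[0,0,0],[0,0,0],[0,0,0]]}' 50
python3 - <<'E'
from h import *
from workcell import get_obs,viewer
import cv2
t=viewer.get_image("top")["img"];s=viewer.get_image("side")["img"]
o=get_obs();p=np.array(o["ee_pos"]);q=R.from_rotvec(o["tool_rot"]);print(p,o["contact_force"],o["gripper_width"])
plan([(None,rot(0)),([.482,-.185,.195],None)])
c=np.zeros((480,800,3),np.uint8)
c[:,:400]=cv2.resize(t[170:266,350:430],(400,480),interpolation=2);c[:,400:]=cv2.resize(s[130:226,290:370],(400,480),interpolation=2);cv2.imwrite("pics/p4.png",c)
for X in(p+q.apply((0,0,-.0187-.042)),p+q.apply((0,0,-.0187+.108)),p,[.482,-.185,.064]):
    A=proj("top",X);b=proj("side",X);print(X,(A-[350,170])*5,(b-[290,130])*5+[400,0])
E
```

```text
t: 5.8
ee_pos: [0.4911, 0.0807, 0.2277]
tool_rot: [3.124, 0.296, -0.001]
contact_force: [-0.4, 0.3, -2.1]
gripper_width: 0.013
finger_force: 48.9
t: 6.6
ee_pos: [0.4815, -0.1876, 0.1935]
tool_rot: [-3.127, -0.291, 0.003]
contact_force: [0.3, 1.0, 0.5]
gripper_width: 0.0129
finger_force: 49.0
[ 0.48148674 -0.1847301   0.19409914] [-0.31687513  0.15988334 -1.69355506] 0.012692142630349576
turn [-0.0024  0.0024 -0.0017] min rows 0.0
shift [ 0.0018  0.0014 -0.0036] min rows 0.0
[ 0.48162237 -0.18482284  0.25479892] [292.39232666 191.96756413] [595.85521071 -76.32921049]
[ 0.4812872  -0.18459366  0.10479947] [219.20345031 224.18476021] [598.82365068 190.01600134]
[ 0.48148674 -0.1847301   0.19409914] [259.91911923 206.26202722] [597.09633927  35.03185925]
[0.482, -0.185, 0.064] [203.86233897 229.53433859] [598.14634994 257.33010367]
```

View pics/p4.png

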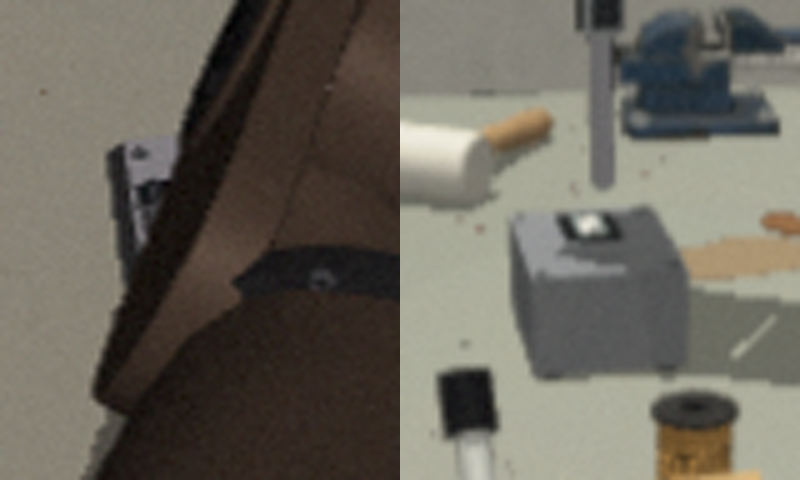

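Side: tip at crop (602,188), about 3 crop px right of the prediction (598.8); the top view is blocked by the arm. Measure it numerically.

Run:
```python
from h import *
from workcell import viewer
import cv2
s=np.mean([viewer.get_image("side")["img"].astype(float) for _ in range(3)],0)
s0=cv2.imread("pics/side0.png").astype(float)
for r in(140,145,150,155,160,163):
    g=np.abs(np.gradient(s[r,322:340].sum(1))); m=g.copy()
    l=322+np.average(np.arange(9),weights=g[:9]**2); rr=331+np.average(np.arange(9),weights=g[9:]**2)
    print(r,l.round(2),rr.round(2),((l+rr)/2).round(2),s[r,322:340].mean(1).round().astype(int))
for r in range(178,186): print(r,s0[r,320:340].mean(1).round().astype(int))
print(proj("side",[.482,-.185,.064]))
```

```text
140 326.48 333.11 329.8 [127 128 129 131 127  94  99 104 105 101  76  50  60  69  76  64  60  51]
145 327.45 332.67 330.06 [130 131 131 131 131 127 106 103 106 101  73  89  67  55  55  53  51  51]
150 327.15 334.07 330.61 [161 161 160 161 159 139 108 105 106 105 120 149 102  80  76  53  46  51]
155 326.99 334.32 330.65 [162 160 150 159 160 139 107 103 105 107 115 146  98  67  69  87  88  75]
160 327.44 332.52 329.98 [163 163 163 162 154 149 111 103 105 106 114 153 162 162 163 162 161 162]
163 327.59 332.57 330.08 [163 162 162 163 162 158 115 103 105 107 112 154 162 162 162 163 160 162]
178 [152 151 146 109 100 101 117 121 121 120 122 121 122 124 128 146 150 150
 150 151]
179 [149 151 150 140 137 137 145 144 143 143 144 147 144 145 147 150 151 150
 151 152]
180 [153 152 152 151 151 148 146 126 119 118 121 122 125 132 144 150 150 150
 150 151]
181 [154 153 151 150 151 152 140 116 105  98  98 100 109 122 144 149 152 152
 153 150]
182 [150 152 151 150 152 153 144 136 131 131 132 131 135 141 150 150 153 154
 153 152]
183 [150 151 151 153 151 150 151 149 148 148 147 148 147 147 150 155 159 159
 151 147]
184 [147 149 148 149 142 142 142 139 135 133 134 133 125 130 147 173 187 179
 158 127]
185 [118 119 119 119 112 111 113 105 107 109 106 103 101 108 150 182 203 190
 166 127]
[329.62926999 181.46602073]
```

```bash
python3 -m jog '{"hand":[-1,-1,-1,-1,-1,-1],"delta_pos":[[0.002,0.001,0.03],[0,0,0.03],[0,0,0.03],[0,0,0.03],[0,0,0.02],[0,0,0]],"angular":[[0,0,0],[0,0,0],[0,0,0],[0,0,0],[0,0,0],[0,0,0]]}' 50
python3 -m jog '{"hand":[-1,-1,-1],"delta_pos":[[0,0,0.012],[0,0,0.012],[0,0,0]],"angular":[[0,0,0],[0,0,0],[0,0,0]]}' 50
python3 -m jog '{"hand":[-1,-1,-1],"delta_pos":[[0,0,0.008],[0,0,0.008],[0,0,0]],"angular":[[0,0,0],[0,0,0],[0,0,0]]}' 50
```

```text
t: 7.45
ee_pos: [0.4823, -0.185, 0.1594]
tool_rot: [-3.127, -0.295, 0.002]
contact_force: [0.5, 0.7, -1.3]
gripper_width: 0.0124
finger_force: 49.0
t: 7.75
ee_pos: [0.4825, -0.1851, 0.154]
tool_rot: [-3.127, -0.295, 0.001]
contact_force: [-0.5, 0.1, -1.1]
gripper_width: 0.0129
finger_force: 49.0
t: 8.05
ee_pos: [0.4825, -0.185, 0.15]
tool_rot: [-3.128, -0.295, 0.001]
contact_force: [-0.1, -0.1, -1.5]
gripper_width: 0.0128
finger_force: 49.0
```

```bash
for i in 1; do :; done
python3 -m jog '{"hand":[-1,-1,-1],"delta_pos":[[0,0,0.008],[0,0,0.004],[0,0,0]],"angular":[[0,0,0],[0,0,0],[0,0,0]]}' 50
python3 -m jog '{"hand":[-1,-1,-1],"delta_pos":[[0,0,0.004],[0,0,0.004],[0,0,0]],"angular":[[0,0,0],[0,0,0],[0,0,0]]}' 50
python3 -m jog '{"hand":[-1,-1,-1],"delta_pos":[[0,0,0.004],[0,0,0.004],[0,0,0]],"angular":[[0,0,0],[0,0,0],[0,0,0]]}' 50
python3 -m jog '{"hand":[-1,-1,-1],"delta_pos":[[0,0,0.004],[0,0,0.004],[0,0,0]],"angular":[[0,0,0],[0,0,0],[0,0,0]]}' 50
```

```text
t: 8.35
ee_pos: [0.4825, -0.1851, 0.1471]
tool_rot: [-3.128, -0.295, 0.001]
contact_force: [-0.6, 0.5, -1.3]
gripper_width: 0.0126
finger_force: 49.0
t: 8.65
ee_pos: [0.4825, -0.185, 0.1451]
tool_rot: [-3.128, -0.295, 0.001]
contact_force: [0.3, 0.2, -0.2]
gripper_width: 0.0129
finger_force: 49.0
t: 8.95
ee_pos: [0.4825, -0.185, 0.1431]
tool_rot: [-3.128, -0.295, 0.001]
contact_force: [0.2, 0.8, -1.1]
gripper_width: 0.0128
finger_force: 49.0
t: 9.25
ee_pos: [0.4826, -0.1851, 0.1411]
tool_rot: [-3.128, -0.295, 0.001]
contact_force: [-0.9, 0.1, -1.3]
gripper_width: 0.0125
finger_force: 49.0
```

```bash
python3 -m jog '{"hand":[-1,-1,-1],"delta_pos":[[0,0,0.004],[0,0,0.004],[0,0,0]],"angular":[[0,0,0],[0,0,0],[0,0,0]]}' 50
python3 -m jog '{"hand":[-1,-1,-1],"delta_pos":[[0,0,0.004],[0,0,0.004],[0,0,0]],"angular":[[0,0,0],[0,0,0],[0,0,0]]}' 50
python3 -m jog '{"hand":[-1,-1,-1],"delta_pos":[[0,0,0.004],[0,0,0.004],[0,0,0]],"angular":[[0,0,0],[0,0,0],[0,0,0]]}' 50
```

```text
t: 9.55
ee_pos: [0.4825, -0.1851, 0.1391]
tool_rot: [-3.128, -0.295, 0.001]
contact_force: [-0.8, 0.4, -2.2]
gripper_width: 0.013
finger_force: 49.0
t: 9.85
ee_pos: [0.4825, -0.185, 0.1371]
tool_rot: [-3.128, -0.296, 0.001]
contact_force: [0.3, 0.1, -1.8]
gripper_width: 0.0127
finger_force: 49.0
t: 10.15
ee_pos: [0.4826, -0.1851, 0.1351]
tool_rot: [-3.128, -0.295, 0.001]
contact_force: [-0.1, 0.4, -1.5]
gripper_width: 0.0128
finger_force: 49.0
```

```bash
python3 -m jog '{"hand":[-1,-1,-1],"delta_pos":[[0,0,0.004],[0,0,0.004],[0,0,0]],"angular":[[0,0,0],[0,0,0],[0,0,0]]}' 50
python3 -m jog '{"hand":[-1,-1,-1],"delta_pos":[[0,0,0.004],[0,0,0.004],[0,0,0]],"angular":[[0,0,0],[0,0,0],[0,0,0]]}' 50
python3 -m jog '{"hand":[-1,-1,-1],"delta_pos":[[0,0,0.004],[0,0,0.004],[0,0,0]],"angular":[[0,0,0],[0,0,0],[0,0,0]]}' 50
```

```text
t: 10.45
ee_pos: [0.4826, -0.1851, 0.1331]
tool_rot: [-3.128, -0.296, 0.001]
contact_force: [0.1, -0.6, -1.6]
gripper_width: 0.0127
finger_force: 49.0
t: 10.75
ee_pos: [0.4826, -0.1851, 0.1312]
tool_rot: [3.128, 0.295, -0.0]
contact_force: [0.2, 0.5, -0.5]
gripper_width: 0.013
finger_force: 49.0
t: 11.05
ee_pos: [0.4826, -0.1851, 0.1292]
tool_rot: [-3.128, -0.296, 0.0]
contact_force: [-0.2, -0.9, 0.2]
gripper_width: 0.0126
finger_force: 49.0
```

```bash
python3 -m jog '{"hand":[-1,-1,-1],"delta_pos":[[0,0,0.004],[0,0,0.004],[0,0,0]],"angular":[[0,0,0],[0,0,0],[0,0,0]]}' 50
python3 -m jog '{"hand":[-1,-1,-1],"delta_pos":[[0,0,0.004],[0,0,0],[0,0,0]],"angular":[[0,0,0],[0,0,0],[0,0,0]]}' 50
python3 -m jog '{"hand":[-1,-1,-1],"delta_pos":[[0,0,0.004],[0,0,0],[0,0,0]],"angular":[[0,0,0],[0,0,0],[0,0,0]]}' 50
```

```text
t: 11.35
ee_pos: [0.4826, -0.1851, 0.1272]
tool_rot: [3.128, 0.295, -0.0]
contact_force: [0.2, -0.5, 0.5]
gripper_width: 0.013
finger_force: 49.0
t: 11.65
ee_pos: [0.4826, -0.1851, 0.1263]
tool_rot: [3.128, 0.295, -0.0]
contact_force: [-0.2, -0.5, 2.2]
gripper_width: 0.0127
finger_force: 49.1
t: 11.95
ee_pos: [0.4826, -0.1851, 0.1252]
tool_rot: [-3.128, -0.295, 0.0]
contact_force: [-0.3, -0.1, 1.5]
gripper_width: 0.0127
finger_force: 49.1
```

```bash
python3 -m jog '{"hand":[-1,-1,-1],"delta_pos":[[0,0,0.003],[0,0,0],[0,0,0]],"angular":[[0,0,0],[0,0,0],[0,0,0]]}' 50
python3 -m jog '{"hand":[-1,-1,-1],"delta_pos":[[0,0,0.003],[0,0,0],[0,0,0]],"angular":[[0,0,0],[0,0,0],[0,0,0]]}' 50
```

```text
t: 12.25
ee_pos: [0.4826, -0.1851, 0.1245]
tool_rot: [3.128, 0.295, -0.0]
contact_force: [0.2, 0.2, 2.4]
gripper_width: 0.0126
finger_force: 49.1
t: 12.55
ee_pos: [0.4826, -0.1851, 0.1237]
tool_rot: [3.128, 0.295, -0.0]
contact_force: [0.2, 0.4, 2.6]
gripper_width: 0.013
finger_force: 49.1
```

```bash
python3 -m jog '{"hand":[-1,-1,-1],"delta_pos":[[0,0,0.002],[0,0,0],[0,0,0]],"angular":[[0,0,0],[0,0,0],[0,0,0]]}' 50
```

```text
t: 12.85
ee_pos: [0.4827, -0.1851, 0.1234]
tool_rot: [3.128, 0.295, 0.0]
contact_force: [-0.6, 0.1, 5.1]
gripper_width: 0.0129
finger_force: 49.6
```

```bash
python3 -m jog '{"hand":[-1,-1,-1,-1],"delta_pos":[[0,0,0.002],[0,0,0],[0,0,0],[0,0,0]],"angular":[[0,0,0],[0,0,0],[0,0,0],[0,0,0]]}' 50
```

```text
t: 13.25
ee_pos: [0.4828, -0.1852, 0.1232]
tool_rot: [3.127, 0.295, 0.001]
contact_force: [-0.2, 0.3, 8.4]
gripper_width: 0.0127
finger_force: 50.1
```

```bash
python3 -m jog '{"hand":[-1,-1,-1,-1,-1,-1],"delta_pos":[[0,0,0],[0,0,0],[0,0,0],[0,0,0],[0,0,0],[0,0,0]],"angular":[[0,0,0],[0,0,0],[0,0,0],[0,0,0],[0,0,0],[0,0,0]]}' 50
python3 -m jog '{"hand":[-1,-1,-1,-1,-1,-1,-1,-1],"delta_pos":[[0,0,-0.02],[0,0,-0.04],[0,0,-0.05],[0,0,-0.06],[0,0,-0.08],[0,0,-0.08],[0,0,-0.08],[0,0,0]],"angular":[[0,0,0],[0,0,0],[0,0,0],[0,0,0],[0,0,0],[0,0,0],[0,0,0],[0,0,0]]}' 50
python3 - <<'E'
from h import *
z=axis(30); m=np.array([.4756,.165,.0889])   # bore mouth
tip=m+.045*z; tcp=tip+.0893*z; print(tcp)
plan([([.50,.06,.245],None),(None,rot(30)),(tcp,None)])
E
```

```text
t: 13.85
ee_pos: [0.4828, -0.1851, 0.1232]
tool_rot: [3.127, 0.295, 0.001]
contact_force: [-0.1, 1.3, 8.3]
gripper_width: 0.013
finger_force: 50.1
t: 14.65
ee_pos: [0.4832, -0.1853, 0.2276]
tool_rot: [3.126, 0.295, 0.005]
contact_force: [-0.1, 0.8, -0.6]
gripper_width: 0.0128
finger_force: 49.1
[0.48818266 0.09903941 0.20520721]
shift [ 0.25   -0.9513 -0.071 ] min rows 4.9
turn [ 0.6696 -0.0034  0.0008] min rows 3.5
shift [-0.0172 -0.0609  0.219 ] min rows 1.1
```

```bash
python3 -m jog '{"hand":[-1,-1,-1,-1,-1,-1,-1],"delta_pos":[[0.0357,-0.1359,-0.0101],[0.0357,-0.1359,-0.0101],[0.0357,-0.1359,-0.0101],[0.0357,-0.1359,-0.0101],[0.0357,-0.1359,-0.0101],[0.0357,-0.1359,-0.0101],[0.0357,-0.1359,-0.0101]],"angular":[[0,0,0],[0,0,0],[0,0,0],[0,0,0],[0,0,0],[0,0,0],[0,0,0]]}' 50
python3 -m jog '{"hand":[-1,-1,-1,-1,-1,-1,-1,-1],"delta_pos":[[0,0,0],[0,0,0],[0,0,0],[0,0,0],[0,0,0],[-0.0086,-0.0305,0.11],[-0.0086,-0.0305,0.11],[0,0,0]],"angular":[[0.134,-0.001,0],[0.134,-0.001,0],[0.134,-0.001,0],[0.134,-0.001,0],[0.134,-0.001,0],[0,0,0],[0,0,0],[0,0,0]]}' 50
python3 - <<'E'
from h import *
from workcell import get_obs,viewer
import cv2
t=viewer.get_image("top")["img"];s=viewer.get_image("side")["img"]
cv2.imwrite("pics/t5.png",t);cv2.imwrite("pics/s5.png",s)
z=axis(30); m=np.array([.4756,.165,.0889]); tcp=m+(.045+.0893)*z
plan([(None,rot(30)),(tcp,None)])
o=get_obs();p=np.array(o["ee_pos"]);q=R.from_rotvec(o["tool_rot"])
c=np.zeros((480,800,3),np.uint8)
c[:,:400]=cv2.resize(t[180:252,215:275],(400,480),interpolation=2);c[:,400:]=cv2.resize(s[150:246,300:380],(400,480),interpolation=2);cv2.imwrite("pics/p5.png",c)
for X in(p+q.apply((0,0,.0893)),p,m):
    A=proj("top",X);b=proj("side",X);print(X,A,b,(A-[215,180])*400/60,(b-[300,150])*5+[400,0])
E
```

```text
t: 15.35
ee_pos: [0.4989, 0.0617, 0.2422]
tool_rot: [-3.127, -0.295, 0.003]
contact_force: [0.3, -0.4, -1.4]
gripper_width: 0.0125
finger_force: 49.1
t: 16.15
ee_pos: [0.4853, 0.1008, 0.2004]
tool_rot: [-2.604, -0.245, 0.08]
contact_force: [1.2, -0.0, -0.3]
gripper_width: 0.013
finger_force: 49.3
turn [-0.0036  0.0068 -0.0017] min rows 0.0
shift [ 0.0035 -0.0028 -0.0104] min rows 0.1
[0.47831288 0.14353618 0.12539106] [238.56470278 219.66035725] [340.32119424 206.24636267] [157.09801854 264.40238169] [601.6059712  281.23181336]
[0.48719095 0.09954954 0.20259757] [255.40966132 211.79779819] [334.29981574 163.20220291] [269.39774213 211.98532129] [571.49907871  66.01101457]
[0.4756 0.165  0.0889] [231.14802939 222.29454728] [342.51946683 227.21320597] [107.65352924 281.96364855] [612.59733415 386.06602986]
```

View pics/p5.png

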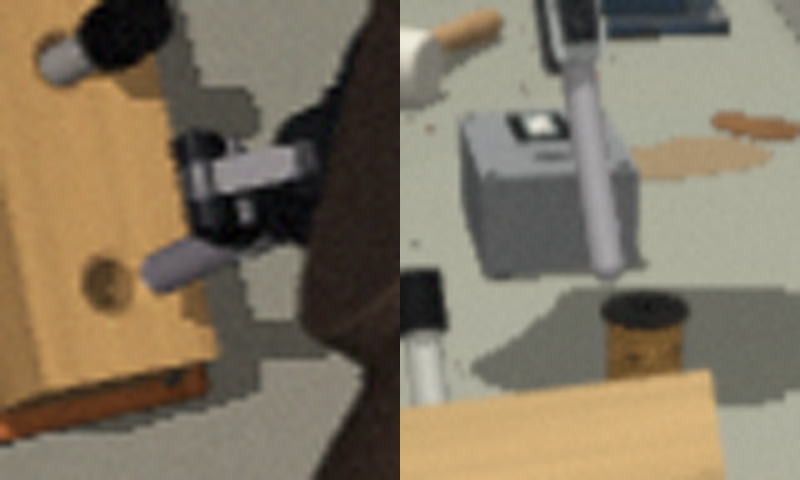

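Top: bore mouth about (109,285), pin's lower end about (153,278), a little on the -x side of the projected axis; side shows the same shift. I'll quantify it with masks.

Run:
```python
from h import *
from workcell import get_obs
import cv2
np.set_printoptions(precision=2,suppress=True)
o=get_obs();p=np.array(o["ee_pos"]);q=R.from_rotvec(o["tool_rot"])
t=cv2.imread("pics/t5.png");s=cv2.imread("pics/s5.png")
# hole: dark px on wood
g=t[:,:,2].astype(float); w=g[214:232,222:241]; print(w.astype(int)[::1])
wt=np.clip(150-w,0,60)*(np.indices(w.shape)[1]<13.5); ys,xs=np.indices(w.shape); print("hole",222+(wt*xs).sum()/wt.sum(),214+(wt*ys).sum()/wt.sum())
# pin in side: perpendicular profile across predicted axis
def prof(im,name,ds):
    for d in ds:
        A=proj(name,p+q.apply((0,0,d)));B=proj(name,p+q.apply((0.01,0,d)));u=(B-A)/np.linalg.norm(B-A)
        k=np.arange(-9,9.01,.5); P=(A+k[:,None]*u).astype(np.float32)
        v=cv2.remap(im,P[None,:,0].copy(),P[None,:,1].copy(),cv2.INTER_LINEAR)[0].astype(float)
        sat=v[:,2]-v[:,0]
        print(name,d,"px/10mm %.2f"%np.linalg.norm(B-A),"grey",v.mean(1).astype(int),"r-b",sat.astype(int))
prof(s,"side",(.03,.05,.07)); prof(t,"top",(.06,.07,.08))
```

```text
[[180 184 186 186 189 186 192 187 187 186 183 181 185 193 189 189 186 184
  181]
 [175 183 187 187 187 186 187 189 187 189 183 179 184 190 192 188 185 181
  178]
 [178 179 185 186 186 186 188 186 186 184 186 182 183 186 192 186 183 181
  148]
 [181 178 184 187 185 188 188 185 173 167 172 176 185 185 188 186 148 108
   96]
 [179 181 184 186 187 187 159 136 142 149 160 174 183 186 168 114  97 105
  103]
 [176 178 183 186 185 168 132 100  81  79 112 159 186 195 146 106 103 108
  107]
 [177 177 184 185 185 145  99  77  79  82 108 125 158 166 126 106 107 104
  101]
 [181 179 182 186 188 129  82  81  84  81 114 132 139 167 131 104 102  95
   94]
 [179 181 181 189 189 124  80  82  84  89 115 133 140 184 172 119  94  87
   76]
 [180 179 182 184 186 123  84  83  85 113 124 137 141 185 205 153  90  78
   70]
 [184 182 182 182 188 157 107  89  81  84 116 133 134 189 197 192 156 154
  177]
 [184 181 178 183 185 185 137  98  82  81 109 126 149 183 191 189 189 187
  186]
 [184 182 179 181 189 187 175 136 120 122 130 140 167 180 183 185 191 189
  182]
 [186 178 180 182 183 187 186 185 179 163 163 1
[... 1486 characters left out ...]
44 41 36 37 41 42 42 30 10  5  3  2  3  2  0  1  2  1  1  3  9 18
 32 39 35 32 30 32 37 37 32 29 35 38 34]
top 0.07 px/10mm 4.85 grey [ 86  85  84  85  85  83  81  83  84  73  63  68  74  81  88  93  98  99
 100 100 101  98  94 105 122 131 136 136 137 137 137 136 135 135 135 136
 136] r-b [64 63 61 62 62 61 60 60 59 41 21 10  1  2  3  2  0  2  3  1  0  2  6 33
 71 87 93 94 96 95 95 95 96 96 95 94 95]
top 0.08 px/10mm 4.81 grey [128 114 110 113 116 120 123 128 123 102  84  75  73  81  89  93  97 101
 103 102 100  97  96 110 123 130 134 135 136 138 139 137 136 137 137 138
 139] r-b [88 81 79 82 84 87 88 89 81 59 35 12  1  1  2  3  3  2  2  2  0  2  8 44
 77 86 94 96 97 96 96 97 98 98 97 97 96]
```

Run:
```python
from h import *
z=axis(30); x=np.array([np.cos(.1885),np.sin(.1885),0]); m=np.array([.4758,.1653,.0889])+.0018*x
tcp=m+(.010+.0893)*z; print(tcp, m+(.0893-.06)*z)
plan([(None,rot(30)),(tcp,None)])
```

```text
[0.4868716  0.11686673 0.17489632] [0.48031325 0.15124679 0.11427454]
turn [-0.0036  0.0068 -0.0017] min rows 0.0
shift [ 0.0117 -0.0037  0.1301] min rows 0.7
```

```bash
python3 -m jog '{"hand":[-1,-1,-1,-1,-1,-1],"delta_pos":[[0.0117,-0.0037,0],[0,0,0.04],[0,0,0.04],[0,0,0.03],[0,0,0.02],[0,0,0]],"angular":[[-0.0036,0.0068,0],[0,0,0],[0,0,0],[0,0,0],[0,0,0],[0,0,0]]}' 50
python3 -m jog '{"hand":[-1,-1,-1],"delta_pos":[[0,0,0.02],[0,0,0.02],[0,0,0]],"angular":[[0,0,0],[0,0,0],[0,0,0]]}' 50
python3 - <<'E'
from h import *
z=axis(30); x=np.array([np.cos(.1885),np.sin(.1885),0]); m=np.array([.4758,.1653,.0889])+.0018*x
plan([(None,rot(30)),(m+.0893*z,None),(m+(.0893-.06)*z,None)])
E
```

```text
t: 16.85
ee_pos: [0.4868, 0.1171, 0.1747]
tool_rot: [-2.608, -0.245, 0.066]
contact_force: [-0.7, 0.1, -1.4]
gripper_width: 0.0127
finger_force: 49.3
t: 17.15
ee_pos: [0.4859, 0.1219, 0.1662]
tool_rot: [-2.608, -0.244, 0.066]
contact_force: [1.3, -0.2, -1.4]
gripper_width: 0.0127
finger_force: 49.3
turn [-0.0001 -0.001  -0.0018] min rows 0.0
shift [-0.0001  0.0005 -0.0004] min rows 0.0
shift [ 0.   -0.    0.24] min rows 1.2
```

```bash
python3 -m jog '{"hand":[-1,-1,-1],"delta_pos":[[0,0,0.01],[0,0,0.01],[0,0,0]],"angular":[[0,0,0],[0,0,0],[0,0,0]]}' 50
python3 -m jog '{"hand":[-1,-1,-1],"delta_pos":[[0,0,0.01],[0,0,0.01],[0,0,0]],"angular":[[0,0,0],[0,0,0],[0,0,0]]}' 50
python3 -m jog '{"hand":[-1,-1,-1],"delta_pos":[[0,0,0.01],[0,0,0.01],[0,0,0]],"angular":[[0,0,0],[0,0,0],[0,0,0]]}' 50
```

```text
t: 17.45
ee_pos: [0.4853, 0.1241, 0.1619]
tool_rot: [-2.609, -0.245, 0.066]
contact_force: [-1.2, -0.6, -3.4]
gripper_width: 0.0128
finger_force: 49.1
t: 17.75
ee_pos: [0.4849, 0.1264, 0.1575]
tool_rot: [-2.609, -0.245, 0.066]
contact_force: [-1.9, -3.3, -6.0]
gripper_width: 0.0123
finger_force: 49.1
t: 18.05
ee_pos: [0.4846, 0.1288, 0.1533]
tool_rot: [-2.609, -0.245, 0.065]
contact_force: [-1.6, -4.8, -5.3]
gripper_width: 0.0123
finger_force: 49.2
```

Force is along +tool y (pin touching the upper bore wall); shift 1 mm in +y and go on.

```bash
python3 -m jog '{"hand":[-1,-1],"delta_pos":[[0,0.005,0],[0,0,0]],"angular":[[0,0,0],[0,0,0]]}' 50
python3 -m jog '{"hand":[-1,-1,-1],"delta_pos":[[0,0,0.015],[0,0,0.015],[0,0,0]],"angular":[[0,0,0],[0,0,0],[0,0,0]]}' 50
```

```text
t: 18.25
ee_pos: [0.4848, 0.1281, 0.153]
tool_rot: [-2.608, -0.244, 0.066]
contact_force: [-2.3, -1.2, -3.6]
gripper_width: 0.0125
finger_force: 49.0
t: 18.55
ee_pos: [0.484, 0.1319, 0.1462]
tool_rot: [-2.608, -0.244, 0.066]
contact_force: [-2.4, -1.1, -4.7]
gripper_width: 0.0125
finger_force: 49.2
```

```bash
python3 -m jog '{"hand":[-1,-1,-1,-1],"delta_pos":[[-0.002,0.002,0],[0,0,0.015],[0,0,0.015],[0,0,0]],"angular":[[0,0,0],[0,0,0],[0,0,0],[0,0,0]]}' 50
python3 -m jog '{"hand":[-1,-1,-1],"delta_pos":[[0,0,0.015],[0,0,0.015],[0,0,0]],"angular":[[0,0,0],[0,0,0],[0,0,0]]}' 50
python3 -m jog '{"hand":[-1,-1,-1],"delta_pos":[[0,0,0.015],[0,0,0.015],[0,0,0]],"angular":[[0,0,0],[0,0,0],[0,0,0]]}' 50
```

```text
t: 18.95
ee_pos: [0.4831, 0.1351, 0.1394]
tool_rot: [-2.608, -0.244, 0.065]
contact_force: [-0.8, -1.3, -3.1]
gripper_width: 0.0126
finger_force: 49.2
t: 19.25
ee_pos: [0.4824, 0.1388, 0.1329]
tool_rot: [-2.608, -0.244, 0.065]
contact_force: [-1.9, -1.3, -2.4]
gripper_width: 0.0126
finger_force: 49.2
t: 19.55
ee_pos: [0.4816, 0.1425, 0.1264]
tool_rot: [-2.608, -0.244, 0.065]
contact_force: [-1.8, 0.4, -3.7]
gripper_width: 0.0127
finger_force: 49.2
```

```bash
python3 -m jog '{"hand":[-1,-1,-1],"delta_pos":[[0,0,0.015],[0,0,0.015],[0,0,0]],"angular":[[0,0,0],[0,0,0],[0,0,0]]}' 50
python3 -m jog '{"hand":[-1,-1,-1],"delta_pos":[[0,0,0.006],[0,0,0.004],[0,0,0]],"angular":[[0,0,0],[0,0,0],[0,0,0]]}' 50
python3 -m jog '{"hand":[-1,-1],"delta_pos":[[0,0,0.006],[0,0,0]],"angular":[[0,0,0],[0,0,0]]}' 50
```

```text
t: 19.85
ee_pos: [0.4809, 0.1461, 0.1199]
tool_rot: [-2.608, -0.244, 0.066]
contact_force: [-1.6, -1.7, -3.7]
gripper_width: 0.0123
finger_force: 49.2
t: 20.15
ee_pos: [0.4808, 0.1472, 0.118]
tool_rot: [-2.608, -0.244, 0.065]
contact_force: [-2.7, -2.6, -2.4]
gripper_width: 0.0129
finger_force: 49.2
t: 20.35
ee_pos: [0.4807, 0.1479, 0.1168]
tool_rot: [-2.608, -0.244, 0.065]
contact_force: [-2.3, -3.1, -2.9]
gripper_width: 0.0131
finger_force: 49.3
```

```bash
python3 -m jog '{"hand":[-1,-1],"delta_pos":[[0,0,0.005],[0,0,0]],"angular":[[0,0,0],[0,0,0]]}' 50
python3 -m jog '{"hand":[-1,-1],"delta_pos":[[0,0,0.005],[0,0,0]],"angular":[[0,0,0],[0,0,0]]}' 50
python3 -m jog '{"hand":[-1,-1],"delta_pos":[[0,0,0.005],[0,0,0]],"angular":[[0,0,0],[0,0,0]]}' 50
```

```text
t: 20.55
ee_pos: [0.4805, 0.1485, 0.1157]
tool_rot: [-2.608, -0.244, 0.065]
contact_force: [-3.8, -3.2, -1.4]
gripper_width: 0.013
finger_force: 49.3
t: 20.75
ee_pos: [0.4804, 0.1491, 0.1146]
tool_rot: [-2.608, -0.244, 0.065]
contact_force: [-3.2, -2.4, -1.1]
gripper_width: 0.0127
finger_force: 49.3
t: 20.95
ee_pos: [0.4803, 0.1497, 0.1136]
tool_rot: [-2.608, -0.245, 0.065]
contact_force: [-4.2, -3.7, 0.3]
gripper_width: 0.0127
finger_force: 49.6
```

```bash
python3 -m jog '{"hand":[-1,-1],"delta_pos":[[0,0,0.003],[0,0,0]],"angular":[[0,0,0],[0,0,0]]}' 50
python3 -m jog '{"hand":[-1,-1],"delta_pos":[[0,0,0.003],[0,0,0]],"angular":[[0,0,0],[0,0,0]]}' 50
```

```text
t: 21.15
ee_pos: [0.4805, 0.1498, 0.1134]
tool_rot: [-2.608, -0.245, 0.064]
contact_force: [-4.6, -7.9, 6.7]
gripper_width: 0.0126
finger_force: 50.5
t: 21.35
ee_pos: [0.4806, 0.1499, 0.1132]
tool_rot: [-2.608, -0.245, 0.063]
contact_force: [-6.4, -12.9, 13.1]
gripper_width: 0.0127
finger_force: 51.3
```

Seated on the bore floor, near the predicted home. Ease off, release, retreat along the axis.

```bash
python3 -m jog '{"hand":[-1,-1,0.2,0.6,0.8,0.8,0.8,0.8],"delta_pos":[[0,0,-0.004],[0,0,0],[0,0,0],[0,0,0],[0,0,0],[0,0,0],[0,0,0],[0,0,0]],"angular":[[0,0,0],[0,0,0],[0,0,0],[0,0,0],[0,0,0],[0,0,0],[0,0,0],[0,0,0]]}' 20
python3 -m jog '{"hand":[0.8,0.8,0.8,0.8,0.8,0.8],"delta_pos":[[0,0,-0.03],[0,0,-0.08],[0,0,-0.12],[0,0,-0.15],[0,0,-0.15],[0,0,-0.1]],"angular":[[0,0,0],[0,0,0],[0,0,0],[0,0,0],[0,0,0],[0,0,0]]}' 20
python3 -m jog '{"hand":[0.8,0.8,0.8,0.8,0.8],"delta_pos":[[0,0.15,-0.05],[0,0.15,-0.05],[0,0.15,-0.05],[0,0.15,-0.05],[0,0,0]],"angular":[[0,0,0],[0,0,0],[0,0,0],[0,0,0],[0,0,0]]}' 20
python3 - <<'E'
from workcell import viewer
import cv2,numpy as np
t=viewer.get_image("top")["img"];s=viewer.get_image("side")["img"]
c=np.zeros((480,800,3),np.uint8)
c[:,:400]=cv2.resize(t[135:255,180:280],(400,480),interpolation=2);c[:,400:]=cv2.resize(s[165:297,250:360],(400,480),interpolation=2);cv2.imwrite("pics/p6.png",c)
for n,a,b in(("side",s,"pics/side0.png"),("top",t,"pics/top0.png")):
    d=cv2.absdiff(a,cv2.imread(b)).max(2); print(n,d[165:305,245:345].max() if n=="side" else d[135:255,180:262].max())
E
```

```text
t: 22.15
ee_pos: [0.4804, 0.15, 0.1132]
tool_rot: [-2.608, -0.244, 0.065]
contact_force: [-0.8, 0.3, 0.5]
gripper_width: 0.0768
finger_force: 0.0
t: 22.75
ee_pos: [0.4953, 0.0712, 0.2521]
tool_rot: [-2.61, -0.244, 0.062]
contact_force: [-0.7, -0.6, 0.1]
gripper_width: 0.0767
finger_force: 0.0
t: 23.25
ee_pos: [0.5242, -0.0836, 0.2171]
tool_rot: [-2.609, -0.239, 0.064]
contact_force: [0.3, 0.8, 0.3]
gripper_width: 0.0772
finger_force: 0.0
side 72
top 93
```

View pics/p6.png

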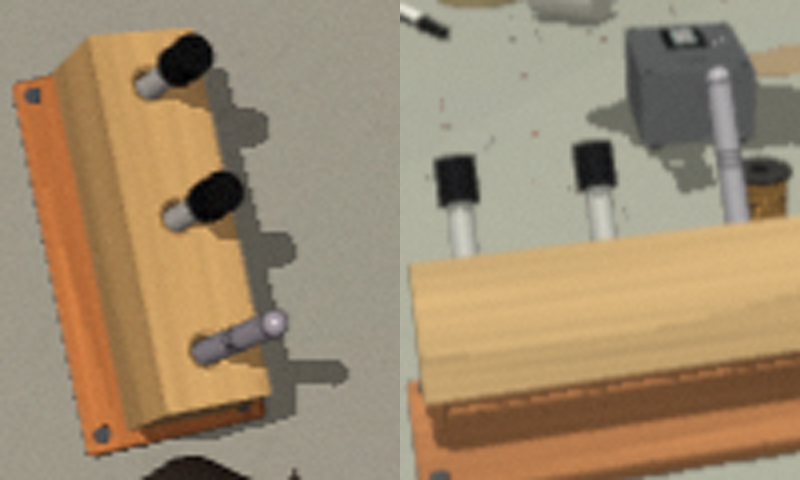

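The pin stands home: its top is within about 1 px of the original in both views. The tubes and spool are unmoved.

```bash
python3 -c "
from workcell import finish_job
print(finish_job())"
```

```text
the job is handed in; nothing more can be done
None
```

I pressed the button until it stopped, peaking at about 10 N, held it there over half a second, and put the pin back home the same way up; the tubes and spool look unmoved, and I handed the job in at about 23 s.

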